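Unpack the oil carrier into the bench rack, keeping the order

TASK

Unpack the four small oil and glue bottles from the cups of the aluminium carrier into the holes of the dark wooden bench rack, in the same order counted from the yellow end: the bottle nearest the carrier's yellow end goes into the hole nearest the rack's yellow end, the next into the next hole, and so on. Keep the bottles upright all the way and leave all four standing on the bottom of their holes.

Things in the scene. Friction and masses are not known exactly. Their poses are not given: they have to be found in the camera images.
- white_bottle: white dropper bottle with a blue band and white nozzle, 21 mm diameter, 80 mm tall (straight body up to 61 mm); about 20 g, loose, standing upright in one cup of the carrier; origin at the centre of its underside, z up its axis; its yaw has no meaning
- green_bottle: green dropper bottle with a white nozzle, 20 mm diameter, 62 mm tall (straight body up to 47 mm); about 20 g, loose, standing upright in one cup of the carrier; origin at the centre of its underside, z up its axis; its yaw has no meaning
- black_bottle: black dropper bottle with a white label band and white nozzle, 22 mm diameter, 70 mm tall (straight body up to 53 mm); about 20 g, loose, standing upright in one cup of the carrier; origin at the centre of its underside, z up its axis; its yaw has no meaning
- red_bottle: red bottle with a white label and black cap, 19 mm diameter, 75 mm tall (straight body up to 57 mm); about 20 g, loose, standing upright in one cup of the carrier; origin at the centre of its underside, z up its axis; its yaw has no meaning
- cup_white: grey plastic cup, fixed in the carrier, 41 x 41 mm outside, 36 mm inside, 19 mm tall, floor 2.5 mm thick, in which the white bottle stands at the start; all four cups look alike, and which one stands where in the row differs from start to start. Origin at the centre of its underside, 4 mm above the worktop
- cup_green: grey plastic cup, fixed in the carrier, 41 x 41 mm outside, 36 mm inside, 19 mm tall, floor 2.5 mm thick, in which the green bottle stands at the start; all four cups look alike, and which one stands where in the row differs from start to start. Origin at the centre of its underside, 4 mm above the worktop
- cup_black: grey plastic cup, fixed in the carrier, 41 x 41 mm outside, 36 mm inside, 19 mm tall, floor 2.5 mm thick, in which the black bottle stands at the start; all four cups look alike, and which one stands where in the row differs from start to start. Origin at the centre of its underside, 4 mm above the worktop
- cup_red: grey plastic cup, fixed in the carrier, 41 x 41 mm outside, 36 mm inside, 19 mm tall, floor 2.5 mm thick, in which the red bottle stands at the start; all four cups look alike, and which one stands where in the row differs from start to start. Origin at the centre of its underside, 4 mm above the worktop
- carrier: low silvery aluminium channel with a row of four grey cups, fixed, 57 x 200 mm, one end a yellow block (24 mm tall, y = +91 to +104 mm), the other plain metal; cup rims 23 mm, cup floors 6.5 mm above the worktop. Cup centres at x = 0, y = +66, +22, -22, -66 mm; +y points to the yellow end. Origin: centre of its underside, on the worktop.
- bench_rack: dark wooden block with a row of four round holes, fixed, 54 x 202 mm, 26 mm tall, one end a yellow block (28 mm tall, y = +91 to +104 mm), the other a dark metal plate; holes 36 mm wide, 20 mm deep (floors 6 mm above the worktop), empty at the start. Hole centres at x = 0, y = +66, +22, -22, -66 mm; +y points to the yellow end. Origin: centre of its underside, on the worktop.

How it is judged:
At the end, for the whole second after the job is handed in: Each bottle stands at rest in the rack hole with the same number, counted from the yellow end, as the carrier cup it came from: within 12 mm of the hole centre along and across the rack, underside within 6 mm of the hole floor, upright within 0.15 rad, speed under 0.02 m/s and 0.3 rad/s (x of white_bottle in the frame of bench_rack between -0.012 and 0.012 m and z of white_bottle in the frame of bench_rack between 0 and 0.012 m and angle between each of white_bottle, green_bottle, black_bottle, red_bottle's own z axis and vertical below 0.15 rad and linear speed of each of white_bottle, green_bottle, black_bottle, red_bottle below 0.02 m/s and angular speed of each of white_bottle, green_bottle, black_bottle, red_bottle below 0.3 rad/s and (y of cup_white in the frame of carrier below 0.046 m or y of cup_white in the frame of carrier above 0.086 m or y of white_bottle in the frame of bench_rack between 0.054 and 0.078 m) and (y of cup_white in the frame of carrier below 0.002 m or y of cup_white in the frame of carrier above 0.042 m or y of white_bottle in the frame of bench_rack between 0.01 and 0.034 m) and (y of cup_white in the frame of carrier below -0.042 m or y of cup_white in the frame of carrier above -0.002 m or y of white_bottle in the frame of bench_rack between -0.034 and -0.01 m) and (y of cup_white in the frame of carrier below -0.086 m or y of cup_white in the frame of carrier above -0.046 m or y of white_bottle in the frame of bench_rack between -0.078 and -0.054 m) and x of green_bottle in the frame of bench_rack between -0.012 and 0.012 m and z of green_bottle in the frame of bench_rack between 0 and 0.012 m and (y of cup_green in the frame of carrier below 0.046 m or y of cup_green in the frame of carrier above 0.086 m or y of green_bottle in the frame of bench_rack between 0.054 and 0.078 m) and (y of cup_green in the frame of carrier below 0.002 m or y of cup_green in the frame of carrier above 0.042 m or y of green_bottle in the frame of bench_rack between 0.01 and 0.034 m) and (y of cup_green in the frame of carrier below -0.042 m or y of cup_green in the frame of carrier above -0.002 m or y of green_bottle in the frame of bench_rack between -0.034 and -0.01 m) and (y of cup_green in the frame of carrier below -0.086 m or y of cup_green in the frame of carrier above -0.046 m or y of green_bottle in the frame of bench_rack between -0.078 and -0.054 m) and x of black_bottle in the frame of bench_rack between -0.012 and 0.012 m and z of black_bottle in the frame of bench_rack between 0 and 0.012 m and (y of cup_black in the frame of carrier below 0.046 m or y of cup_black in the frame of carrier above 0.086 m or y of black_bottle in the frame of bench_rack between 0.054 and 0.078 m) and (y of cup_black in the frame of carrier below 0.002 m or y of cup_black in the frame of carrier above 0.042 m or y of black_bottle in the frame of bench_rack between 0.01 and 0.034 m) and (y of cup_black in the frame of carrier below -0.042 m or y of cup_black in the frame of carrier above -0.002 m or y of black_bottle in the frame of bench_rack between -0.034 and -0.01 m) and (y of cup_black in the frame of carrier below -0.086 m or y of cup_black in the frame of carrier above -0.046 m or y of black_bottle in the frame of bench_rack between -0.078 and -0.054 m) and x of red_bottle in the frame of bench_rack between -0.012 and 0.012 m and z of red_bottle in the frame of bench_rack between 0 and 0.012 m and (y of cup_red in the frame of carrier below 0.046 m or y of cup_red in the frame of carrier above 0.086 m or y of red_bottle in the frame of bench_rack between 0.054 and 0.078 m) and (y of cup_red in the frame of carrier below 0.002 m or y of cup_red in the frame of carrier above 0.042 m or y of red_bottle in the frame of bench_rack between 0.01 and 0.034 m) and (y of cup_red in the frame of carrier below -0.042 m or y of cup_red in the frame of carrier above -0.002 m or y of red_bottle in the frame of bench_rack between -0.034 and -0.01 m) and (y of cup_red in the frame of carrier below -0.086 m or y of cup_red in the frame of carrier above -0.046 m or y of red_bottle in the frame of bench_rack between -0.078 and -0.054 m)); the robot touches nothing.
It fails at once if a bottle is tipped by more than 0.6 rad (about 35 degrees) (angle between any of white_bottle, green_bottle, black_bottle, red_bottle's own z axis and vertical above 0.6 rad).
It also fails if it takes over 109 s, if anything falls off the work surface, if the arm or the gripper's body presses on something with over 40 N, if the wrist force passes 120 N, or if a joint passes its speed limit or range.

ROBOT

A 7-joint arm with a two-finger parallel gripper is mounted at the origin on a cart in front of the work surface, level with it; the furniture and walls round the work are solid. World frame = base frame: x ahead of the robot, y to its left, z up, the work surface at z = 0. Lengths are in m, angles in rad, forces in N, time in s.
With the tool pointing down it reaches from about 0.425 to 0.925 m from the base axis. Payload 6.8 kg.
Tool frame: the origin (TCP) lies midway between the tips of the shut fingers; the grasp point (between the pads) lies 19 mm behind it; y points along the fingers, z is the direction in which the jaws open and shut, and the axes are right-handed (so a half turn about y gives the same grasp; the last joint's range is limited). The gripper opens to 85 mm and grips with 20 to 120 N. Pads are 22 mm wide; open, the fingers measure 114 mm over their backs; the gripper's body (76 mm by 85 mm) begins 54 mm behind the grasp point. The pads swing forward as they close: fully open they stand 13 mm farther back than shut.
Start: joints at [1.134, 0.477, 0.022, 1.555, -0.011, 1.109, -0.083], TCP at [0.218, -0.639, 0.199] pointing down, gripper open.
Joint ranges: [-2.96, 2.96], [-0.34, 2.1], [-1.41, 1.46], [0.24, 2.44], [-1.37, 4.51], [0.17, 1.92], [-2.96, 2.96]. Speed limits (rad/s): [2.39, 2.39, 3.14, 3.14, 3.14, 3.14, 3.14].

INTERFACE

Orientations are given as a unit quaternion [w, x, y, z].
In Python, from station import bot gives the robot as it stands. The module is installed in compiled form; this text tells all that it offers.
- The arm moves only by the shell command python3 -m crank 'ROWS' [FORCE]. ROWS is JSON, a list of rows, each an object with "linear": the shift along the tool's x, y, z in m, a list of three; "dr": the turn, a rotation vector about the tool's x, y, z in degrees, a list of three; "hand": the gripper command: -1 is shut, 1 is fully open, values between are in proportion. A call has 1 to 10 rows; each row is the pose to reach, as a shift and turn from the pose commanded when the call began, along the tool's axes at that moment; what a row does not reach only later rows make up. A row lasts 1/12 s, in which the tool goes at most 41.7 mm and 7.16 degrees, less where a joint would pass 70% of its speed; a pose out of reach is approached as far as the arm can. A call with a gripper value outside its range is refused whole. The fingers move at their own pace and stop on an object; FORCE is the grip in N (left out, the last holds). Time passes only in rows, so rows that repeat a pose let the fingers close. It gives the time, the measured TCP pose, the force and the opening at its end, in the units of the state.
- bot.get_obs(): the state, without advancing time (a new reading comes with each control period).
- bot.read_camera(name): name is "scene" or "top" or "wrist"; returns the picture (420x560x3 uint8, blue, green, red); there is no depth.
- bot.camera_params(name): a dict with "K" (3x3 intrinsics, pixels), "R" (3x3) and "t" (3): a world point X has camera coordinates R X + t; the wrist camera has in their place "hand_eye" (4x4, takes a point from camera to tool coordinates, whose origin is the TCP and whose axes are the tool frame's). Camera axes: x right, y down, z forward; pixel columns grow to the right and rows downward; lengths in m; the calibration is good to about 2 mm. A picture is of the moment at which its call begins: read the wrist's pose just before it. camera_params takes no time and is no camera call.
- bot.hand_in(): hands the job in, once; it reports no verdict.
Trained networks look in the newest picture that a camera, given by its name, has taken for a name from the list of things; names that differ only in an ending like _2 or _b are one class to them, and where a whole thing is asked for, a point or a joint stands for the part that bears it (a point fixed in the world has none). Each returns a list of dicts, best first, with "score" (0 to 1); they miss things now and then, are a little off and sometimes report something else, mostly with a low value. They report only what shows in the picture. A call takes as long as a camera call.
- bot.search_frame(camera, target): "extent" ([left, top, right, bottom] in pixels, round what is visible of it).
- bot.cut_out(camera, target): "pixels" (420x560 bool, what is visible of it) and "extent" ([left, top, right, bottom] in pixels, round what is visible of it).
- bot.place_of(camera, target): "xy" ([column, row] in pixels: a listed point, or the origin of a listed thing).
The state is a dict: "t": time; "q": joint angles; "joint_vel": joint speeds; "joint_torque": joint torques, N m; "eef_pos": TCP position; "tool_rot": TCP orientation; "contact_force": force on the tool from outside, world axes, zero at the start; "torque": the same for the moment, N m; "gripper_width": opening from 0.0 (shut) to 1.0 (fully open).
Only numpy, scipy, OpenCV 4.12 (cv2) and the standard library are available. Lean on these libraries where they do the work, as an engineer would, in place of code of your own. Each camera call takes 0.05 s, during which the arm holds its last target. There are 200 camera calls.

## Working session

There is one attempt and no reset: what is moved stays moved. The work goes in short steps, Python scripts to look and compute and a shell command to move; the robot and the scene stay as the last step left them, time stands still between calls to the robot, and variables do not carry over. Pictures are saved under pics/ and viewed, about 12 in all and at most 16, crops included, and the job is handed in when it is done.

```bash
mkdir -p pics
python3 - <<'E'
from station import bot
import cv2,numpy as np
o=bot.get_obs();print({k:np.round(v,4) for k,v in o.items()})
for n in("top","scene"):
    im=bot.read_camera(n);cv2.imwrite(f"pics/{n}0.png",im)
    p=bot.camera_params(n);print(n,{k:np.round(v,4).tolist() for k,v in p.items()})
    for t in("carrier","bench_rack","white_bottle","green_bottle","black_bottle","red_bottle"):
        print(t,[(np.round(d["xy"],1).tolist(),round(d["score"],2)) for d in bot.place_of(n,t)][:2])
print(bot.camera_params("wrist"))
E
```

```text
{'t': np.float64(0.0), 'q': array([ 1.1339,  0.4778,  0.0224,  1.5565, -0.0115,  1.1093, -0.0831]), 'joint_vel': array([-0.0004, -0.003 , -0.0007, -0.0004, -0.0001,  0.0001,  0.0007]), 'joint_torque': array([-5.00000e-04, -5.96452e+01,  1.60770e+00, -2.81198e+01,
        1.25000e-02,  9.30000e-03, -0.00000e+00]), 'eef_pos': array([ 0.2177, -0.6382,  0.1983]), 'tool_rot': array([ 0.1155, -0.1159,  0.6982, -0.6969]), 'contact_force': array([-0.1587,  0.3454,  0.4649]), 'torque': array([0.0135, 0.0465, 0.013 ]), 'gripper_width': np.float64(1.0009)}
top {'K': [[546.5688, 0.0, 279.1872], [0.0, 546.5688, 205.6816], [0.0, 0.0, 1.0]], 'R': [[0.0265, -0.9996, -0.0012], [-0.9809, -0.0258, -0.1928], [0.1927, 0.0063, -0.9812]], 't': [-0.148, 0.4861, 1.0024]}
carrier [([339.7, 239.7], 0.58)]
bench_rack [([210.4, 202.0], 0.75)]
white_bottle [([327.7, 272.0], 0.41)]
green_bottle [([342.9, 228.9], 0.7)]
black_bottle [([355.1, 212.3], 0.57)]
red_bottle [([337.2, 252.4], 0.4)]
scene {'K': [[454.9289, 0.0, 278.8891], [0.0, 454.9289, 205.6161], [0.0, 0.0, 1.0]], 'R': [[0.7032, -0.711, -0.0066], [-0.4044
[... 159 characters left out ...]
e [([280.5, 268.8], 0.72)]
green_bottle [([330.0, 250.8], 0.71), ([246.8, 188.9], 0.4)]
black_bottle [([352.4, 243.6], 0.83), ([309.7, 262.7], 0.51)]
red_bottle [([308.7, 262.0], 0.58)]
{'K': array([[289.48683784,   0.        , 284.31214336],
       [  0.        , 289.48683784, 214.17579799],
       [  0.        ,   0.        ,   1.        ]]), 'hand_eye': array([[-3.78093863e-04,  9.45792745e-01,  3.24770597e-01,
        -8.24119786e-02],
       [-4.92339969e-04, -3.24770757e-01,  9.45792637e-01,
        -1.73619599e-01],
       [ 9.99999807e-01,  1.97700846e-04,  5.88445401e-04,
         5.80099191e-04],
       [ 0.00000000e+00,  0.00000000e+00,  0.00000000e+00,
         1.00000000e+00]])}
```

View pics/top0.png

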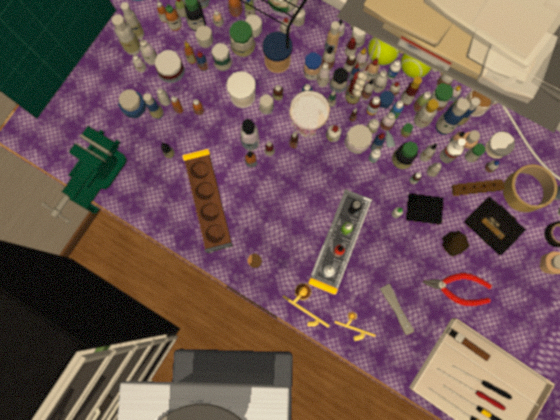

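View pics/scene0.png

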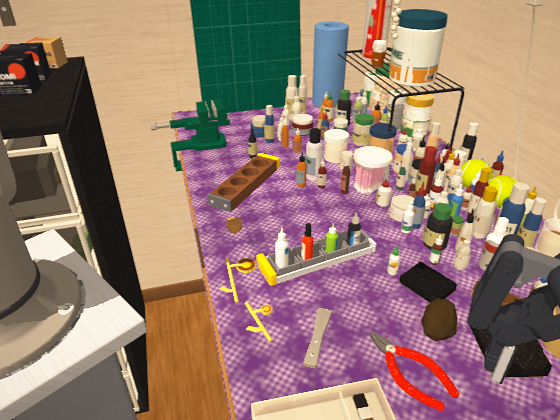

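The top view shows the carrier at (340,242) with its yellow end nearest the robot, at (323,287). From that end the order is white, red, green, black. The rack is at (208,200) with its yellow end far away, at (197,155). I'll fit both poses from masks.

```bash
cat > h.py <<'E'
from station import bot
import cv2,numpy as np
from scipy.optimize import least_squares
from scipy.spatial.transform import Rotation as Ro
def ray(n,uv):
    p=bot.camera_params(n);K=p["K"];R=p["R"];t=p["t"]
    d=R.T@np.linalg.inv(K)@np.array([uv[0],uv[1],1.]);return -R.T@t,d
def atz(n,uv,z):
    c,d=ray(n,uv);return (c+d*(z-c[2])/d[2])
def proj(n,X):
    p=bot.camera_params(n);c=np.asarray(X)@np.array(p["R"]).T+p["t"];c=c@np.array(p["K"]).T;return c[:,:2]/c[:,2:]
def box(y0,y1,w,h):return np.array([[x,y,z] for x in(-w/2,w/2) for y in(y0,y1) for z in(0,h)])
def w(pose,P):
    x,y,a=pose;c,s=np.cos(a),np.sin(a);return P@np.array([[c,s,0],[-s,c,0],[0,0,1]])+[x,y,0]
E
python3 - <<'E'
from h import *
for n in("top","scene"):
    im=bot.read_camera(n)
    hsv=cv2.cvtColor(im,cv2.COLOR_BGR2HSV)
    m=cv2.inRange(hsv,(20,150,120),(34,255,255))
    k,l,s,c=cv2.connectedComponentsWithStats(m)
    print(n,[(s[i].tolist(),c[i].round(1).tolist()) for i in range(1,k) if s[i][4]>40])
    for t in("carrier","bench_rack"):
        d=bot.cut_out(n,t)
        if d:
            d=d[0];mm=d["pixels"].astype(np.uint8);pt=cv2.findNonZero(mm);r=cv2.minAreaRect(pt);print(t,round(d["score"],2),d["extent"],np.round(cv2.boxPoints(r),1).tolist())
im=bot.read_camera("top")
a=cv2.resize(im[145:255,170:245],None,fx=5,fy=5,interpolation=cv2.INTER_CUBIC);b=cv2.resize(im[185:295,300:375],None,fx=5,fy=5,interpolation=cv2.INTER_CUBIC)
cv2.imwrite("pics/crop.png",np.hstack([a,b]))
E
```

```text
top [([369, 39, 30, 26, 445], [383.1, 52.1]), ([402, 54, 29, 34, 425], [414.5, 68.9]), ([427, 99, 11, 13, 102], [432.1, 104.8]), ([183, 150, 26, 11, 141], [195.6, 154.7]), ([309, 278, 28, 16, 181], [322.3, 285.6]), ([288, 288, 40, 38, 201], [306.5, 308.6]), ([336, 315, 38, 25, 140], [355.4, 329.4]), ([481, 409, 11, 9, 55], [486.0, 412.9])]
bench_rack 0.67 [183.9, 147.8, 231.8, 252.5] [[181.8000030517578, 154.1999969482422], [209.10000610351562, 147.5], [233.3000030517578, 246.1999969482422], [206.0, 252.89999389648438]]
scene [([407, 96, 26, 11, 176], [418.7, 102.1]), ([257, 153, 22, 16, 88], [269.7, 157.6]), ([462, 159, 54, 49, 1132], [488.3, 181.0]), ([527, 188, 10, 11, 63], [531.7, 194.3]), ([257, 253, 20, 33, 322], [266.5, 268.9]), ([220, 258, 31, 45, 227], [233.8, 277.0]), ([237, 263, 20, 10, 41], [246.3, 269.6]), ([245, 302, 27, 40, 277], [258.7, 320.1])]
carrier 0.75 [258.4, 230.3, 376.3, 282.7] [[255.1999969482422, 254.6999969482422], [372.20001220703125, 232.60000610351562], [378.20001220703125, 264.20001220703125], [261.20001220703125, 286.20001220703125]]
bench_rack 0.74 [206.9, 153.5, 279.7, 210.7] [[203.10000610351562, 198.10000610351562], [265.6000061035156, 144.5], [283.6000061035156, 165.60000610351562], [221.10000610351562, 219.1999969482422]]
```

View pics/crop.png

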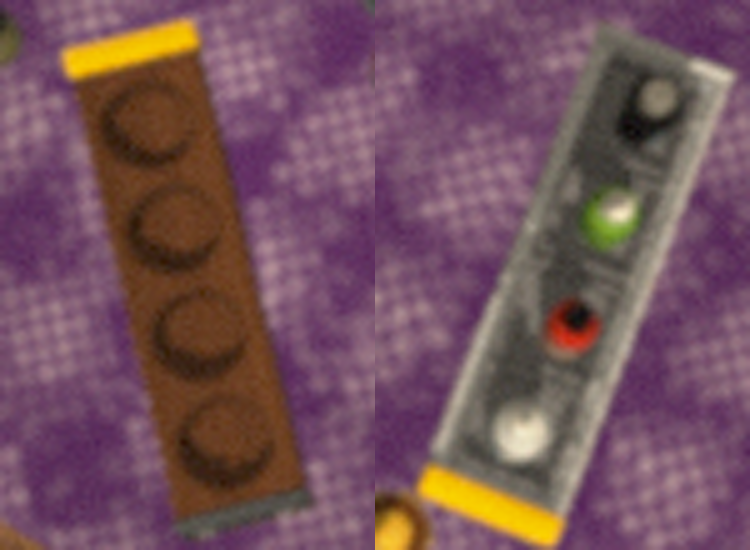

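Run:
```python
from h import *
f=lambda x,y,ox,oy:(ox+x/5-.4,oy+y/5-.4)
hol=np.array([atz("top",f(x,y,170,145),.026)[:2] for x,y in((149,122),(175,226),(200,334),(226,440))])
print(hol,np.diff(hol,axis=0),hol.mean(0))
d=hol[0]-hol[3];print("rack yaw(dir of +y)",np.degrees(np.arctan2(d[1],d[0])),np.linalg.norm(d))
for nme,x,y,z in(("white",147,425,.0865),("red",203,315,.0815),("green",245,207,.0685),("black",284,97,.0765)):
    print(nme,atz("top",f(x,y,300,185),z)[:2].round(4))
# carrier: yellow block centroid (front-most top) and far end
for uv in((322.3,285.6),):print("yel",atz("top",uv,.022))
for uv in((195.6,154.7),):print("yelrack",atz("top",uv,.027))
# cross-check: rays of the scene camera for bottle origin, z=.0065
for nme,uv in(("white",(280.5,268.8)),("green",(330,250.8)),("black",(352.4,243.6)),("red",(308.7,262))):print("scene",nme,atz("scene",uv,.0065).round(4))
print("scene rack,carrier",atz("scene",(244.4,188.5),0),atz("scene",(317.4,251.8),0))
o=bot.get_obs();q=o["tool_rot"];R=Ro.from_quat(q,scalar_first=True).as_matrix();print(R.round(3))
```

```text
[[ 0.56410711  0.02550332]
 [ 0.52207064  0.01293659]
 [ 0.47906201  0.00086775]
 [ 0.43750919 -0.01136471]] [[-0.04203647 -0.01256673]
 [-0.04300863 -0.01206884]
 [-0.04155282 -0.01223246]] [0.50068724 0.00698574]
rack yaw(dir of +y) 16.2366940289728 0.13185705764194172
white [ 0.367  -0.2283]
red [ 0.408  -0.2489]
green [ 0.4505 -0.2657]
black [ 0.4911 -0.2792]
yel [ 0.34129859 -0.22144001  0.022     ]
yelrack [0.59307667 0.03453571 0.027     ]
scene white [ 0.362  -0.2323  0.0065]
scene green [ 0.4542 -0.2613  0.0065]
scene black [ 0.4969 -0.277   0.0065]
scene red [ 0.4069 -0.2543  0.0065]
scene rack,carrier [0.4927595  0.00379164 0.        ] [ 0.44307583 -0.24265583  0.        ]
[[-0.946  0.     0.323]
 [-0.323 -0.    -0.946]
 [-0.    -1.     0.   ]]
```

```bash
cat >> h.py <<'E'
def go(x,y,z,jaw=None):
    "print tool-frame shift and turn about tool y to TCP (x,y,z), jaw axis at world angle jaw deg"
    o=bot.get_obs();R=Ro.from_quat(o["tool_rot"],scalar_first=True)
    d=R.inv().apply(np.array([x,y,z])-o["eef_pos"])
    r=[0,0,0]
    if jaw is not None:
        a=np.radians(jaw);T=Ro.from_matrix(np.array([[np.sin(a),0,np.cos(a)],[-np.cos(a),0,np.sin(a)],[0,-1,0]]))
        r=np.degrees((R.inv()*T).as_rotvec())
    print("linear",d.round(4),"dr",np.round(r,2),"| t",round(float(o["t"]),2),"pos",o["eef_pos"].round(4),"w",round(float(o["gripper_width"]),3),"F",np.round(o["contact_force"],1))
def wat(uv,z,o):
    p=bot.camera_params("wrist");H=p["hand_eye"];R=Ro.from_quat(o["tool_rot"],scalar_first=True).as_matrix()
    c=R@H[:3,3]+o["eef_pos"];d=R@H[:3,:3]@np.linalg.inv(p["K"])@np.array([uv[0],uv[1],1.]);return c+d*(z-c[2])/d[2]
E
python3 -c "
from h import *
go(.43,-.256,.2,-112.3)"
```

```text
linear [-0.3243 -0.0007 -0.2939] dr [-0.   41.14 -0.  ] | t 1.05 pos [ 0.218  -0.6389  0.1993] w 1.0 F [-1.1 -0.4  0. ]
```

```bash
R='{"linear":[-0.324,0,-0.294],"dr":[0,41.1,0],"hand":1}'; python3 -m crank '[{"linear":[-0.324,0,-0.294],"dr":[0,41.1,0],"hand":0.2},{"linear":[-0.324,0,-0.294],"dr":[0,41.1,0],"hand":0.2},{"linear":[-0.324,0,-0.294],"dr":[0,41.1,0],"hand":0.2},{"linear":[-0.324,0,-0.294],"dr":[0,41.1,0],"hand":0.2},{"linear":[-0.324,0,-0.294],"dr":[0,41.1,0],"hand":0.2},{"linear":[-0.324,0,-0.294],"dr":[0,41.1,0],"hand":0.2},{"linear":[-0.324,0,-0.294],"dr":[0,41.1,0],"hand":0.2},{"linear":[-0.324,0,-0.294],"dr":[0,41.1,0],"hand":0.2},{"linear":[-0.324,0,-0.294],"dr":[0,41.1,0],"hand":0.2},{"linear":[-0.324,0,-0.294],"dr":[0,41.1,0],"hand":0.2}]' 40
python3 -c "
from h import *
go(.43,-.256,.2,-112.3)"
```

```text
t: 1.88
eef_pos: [0.4187, -0.2754, 0.1997]
tool_rot: [0.136, -0.137, -0.694, 0.694]
contact_force: [1.3, -0.4, -0.5]
gripper_width: 0.598
linear [-0.0031 -0.0003 -0.0222] dr [-0.01  0.03 -0.05] | t 1.88 pos [ 0.4187 -0.2754  0.1997] w 0.598 F [ 1.3 -0.4 -0.5]
```

```bash
python3 -m crank '[{"linear":[-0.003,0,-0.022],"dr":[0,0,0],"hand":0.2},{"linear":[-0.003,0,-0.022],"dr":[0,0,0],"hand":0.2},{"linear":[-0.003,0,-0.022],"dr":[0,0,0],"hand":0.2}]'
python3 - <<'E'
from h import *
o=bot.get_obs();im=bot.read_camera("wrist");cv2.imwrite("pics/w1.png",im);print(o["eef_pos"])
top={"white":.0865,"red":.0815,"green":.0685,"black":.0765}
for k,z in top.items():
    for d in bot.place_of("wrist",k+"_bottle")[:2]: print(k,np.round(d["xy"]),round(d["score"],2),wat(d["xy"],.0065,o).round(4))
    for d in bot.cut_out("wrist",k+"_bottle")[:1]: print("  ext",np.round(d["extent"]),round(d["score"],2))
E
```

```text
t: 2.13
eef_pos: [0.4299, -0.2568, 0.1995]
tool_rot: [0.135, -0.135, -0.694, 0.694]
contact_force: [-0.3, -0.4, 0.4]
gripper_width: 0.599
[ 0.42986984 -0.25682013  0.19953325]
white [285. 230.] 0.98 [ 0.3681 -0.2341  0.0065]
white [281. 128.] 0.29 [ 0.4939 -0.2799  0.0065]
  ext [275. 229. 294. 257.] 0.68
red [281. 202.] 0.93 [ 0.4077 -0.2453  0.0065]
red [284. 198.] 0.51 [ 0.4113 -0.2499  0.0065]
  ext [277. 197. 295. 223.] 0.75
green [283. 165.] 0.62 [ 0.4517 -0.2649  0.0065]
  ext [275. 159. 293. 181.] 0.66
black [280. 126.] 0.69 [ 0.4963 -0.2798  0.0065]
black [285. 202.] 0.62 [ 0.4061 -0.2494  0.0065]
  ext [270. 119. 292. 144.] 0.81
```

View pics/w1.png

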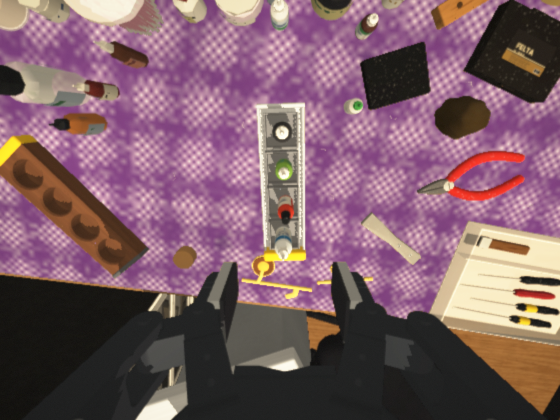

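The carrier is square to the image. Bottle tops show at about black (282,131), green (284,171), red (287,210) and white (283,243).

Run:
```python
from h import *
o=bot.get_obs()
for n,uv,z in(("black",(282,131),.0765),("green",(284,170),.0685),("red",(287,209),.0815),("white",(283,242),.0865)):print(n,wat(uv,z,o).round(4))
go(.4925,-.2795,.15,-112.3)
```

```text
black [ 0.4921 -0.2837  0.0765]
green [ 0.4543 -0.2703  0.0685]
red [ 0.4169 -0.2584  0.0815]
white [ 0.3853 -0.2408  0.0865]
linear [-0.0669  0.0493 -0.0049] dr [-0.   -0.04  0.  ] | t 2.58 pos [ 0.4288 -0.2586  0.1993] w 0.599 F [-0.  -0.4 -0.7]
```

```bash
python3 -m crank '[{"linear":[-0.067,0.094,-0.005],"dr":[0,0,0],"hand":0.2},{"linear":[-0.067,0.094,-0.005],"dr":[0,0,0],"hand":0.2},{"linear":[-0.067,0.094,-0.005],"dr":[0,0,0],"hand":0.2},{"linear":[-0.067,0.094,-0.005],"dr":[0,0,0],"hand":0.2},{"linear":[-0.067,0.094,-0.005],"dr":[0,0,0],"hand":0.2}]'
python3 - <<'E'
from h import *
o=bot.get_obs();im=bot.read_camera("wrist");cv2.imwrite("pics/w2.png",im);print(o["eef_pos"])
for k in("black","green"):
    for d in bot.place_of("wrist",k+"_bottle")[:2]: print(k,np.round(d["xy"]),round(d["score"],2),wat(d["xy"],.0065,o).round(4))
go(.493,-.280,.031,-112.3)
E
```

```text
t: 3.0
eef_pos: [0.4921, -0.2783, 0.1035]
tool_rot: [-0.138, 0.135, 0.694, -0.693]
contact_force: [0.4, 0.1, -0.2]
gripper_width: 0.595
[ 0.49212232 -0.27834439  0.10352754]
black [285. 204.] 0.65 [ 0.492  -0.281   0.0065]
green [288. 245.] 0.7 [ 0.4499 -0.2664  0.0065]
linear [-0.0002  0.0757  0.0007] dr [-0.02 -0.   -0.1 ] | t 3.15 pos [ 0.4929 -0.2792  0.1067] w 0.599 F [-0.1 -0.7  0.3]
```

View pics/w2.png

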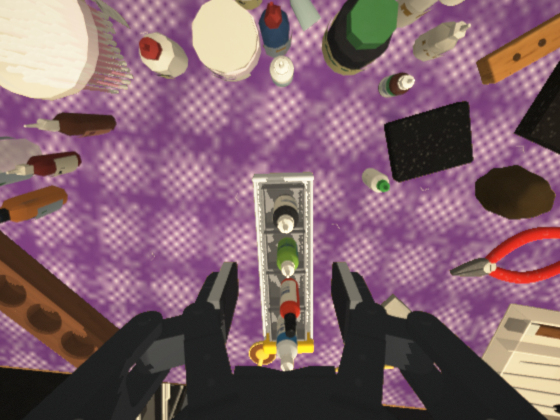

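The close view agrees to 2 mm: black at (285,204–225), and the network places it at (0.492,-0.281). Descending onto it.

```bash
python3 -m crank '[{"linear":[0,0.03,0.001],"dr":[0,0,0],"hand":0.2},{"linear":[0,0.055,0.001],"dr":[0,0,0],"hand":0.2},{"linear":[0,0.076,0.001],"dr":[0,0,0],"hand":0.2},{"linear":[0,0.076,0.001],"dr":[0,0,0],"hand":0.2}]' 
python3 -m crank '[{"linear":[0,0,0],"dr":[0,0,0],"hand":-0.3},{"linear":[0,0,0],"dr":[0,0,0],"hand":-0.6},{"linear":[0,0,0],"dr":[0,0,0],"hand":-0.8},{"linear":[0,0,0],"dr":[0,0,0],"hand":-1},{"linear":[0,0,0],"dr":[0,0,0],"hand":-1},{"linear":[0,0,0],"dr":[0,0,0],"hand":-1},{"linear":[0,0,0],"dr":[0,0,0],"hand":-1}]' 25
```

```text
t: 3.48
eef_pos: [0.4901, -0.2788, 0.0275]
tool_rot: [-0.138, 0.135, 0.694, -0.693]
contact_force: [-0.1, 0.1, 0.2]
gripper_width: 0.6
t: 4.07
eef_pos: [0.4942, -0.2803, 0.0313]
tool_rot: [0.135, -0.138, -0.694, 0.694]
contact_force: [-0.5, 0.2, 8.7]
gripper_width: 0.105
```

Run:
```python
from h import *
im=bot.read_camera("wrist");cv2.imwrite("pics/w3.png",im)
im2=bot.read_camera("scene");cv2.imwrite("pics/s3.png",np.hstack([cv2.resize(im[150:400,200:380],None,fx=2,fy=2),cv2.resize(im2[180:300,240:400],None,fx=2.5,fy=500/120)]));go(.493,-.28,.031)
```

```text
linear [0.0013 0.0003 0.0002] dr [0 0 0] | t 4.17 pos [ 0.4942 -0.2803  0.0313] w 0.107 F [-0.2 -1.2  7.6]
```

View pics/s3.png

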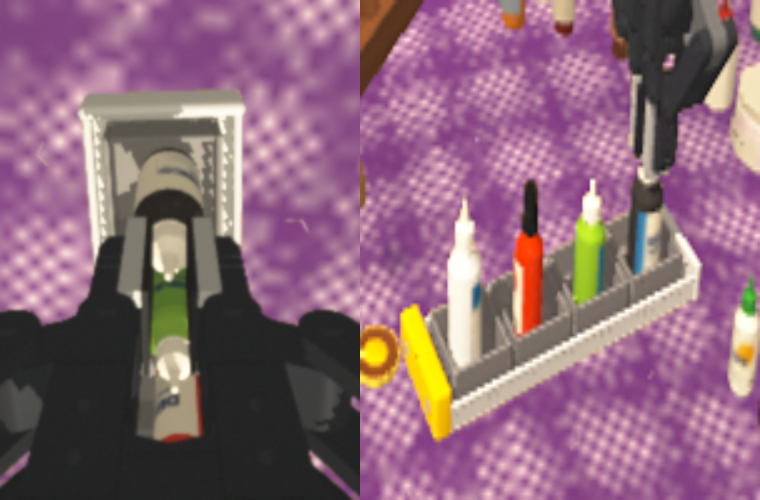

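Run:
```python
from h import *
for z in(.0065,.031,.05,.06,.0765,.1):print(z,proj("scene",[[.494,-.280,z]]).round(1))
p=bot.camera_params("wrist");Hi=np.linalg.inv(p["hand_eye"])
for y in(-.05,-.03,-.019,0):
    for z in(-.005,.005):
        c=(Hi@[0,y,z,1])[:3];c=p["K"]@c;print(y,z,(c[:2]/c[2]).round(1))
```

```text
0.0065 [[352.8 245.1]]
0.031 [[354. 234.]]
0.05 [[354.9 225.2]]
0.06 [[355.5 220.4]]
0.0765 [[356.3 212.4]]
0.1 [[357.6 200.7]]
-0.05 -0.005 [271.5 291.6]
-0.05 0.005 [291.6 291.6]
-0.03 -0.005 [273.  271.1]
-0.03 0.005 [290.8 271.1]
-0.019 -0.005 [273.6 261.7]
-0.019 0.005 [290.4 261.7]
0 -0.005 [274.6 247.9]
0 0.005 [289.8 247.9]
```

View pics/w3.png

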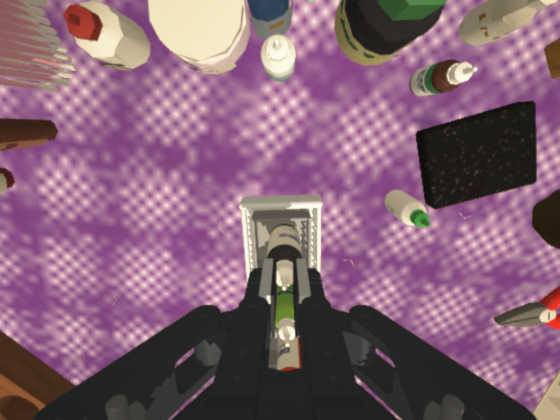

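The tips look high. The 9 mm opening and the upward force suggest the pads are on the nozzle taper. I'll open, lower a little and look at where the tips really are.

```bash
python3 -m crank '[{"linear":[0,0,0],"dr":[0,0,0],"hand":-0.5},{"linear":[0,0,0],"dr":[0,0,0],"hand":-0.1},{"linear":[0,0,0],"dr":[0,0,0],"hand":0.2},{"linear":[0,0,0],"dr":[0,0,0],"hand":0.2},{"linear":[0,0,0],"dr":[0,0,0],"hand":0.2}]' 
python3 -m crank '[{"linear":[0,0.004,0],"dr":[0,0,0],"hand":0.2},{"linear":[0,0.008,0],"dr":[0,0,0],"hand":0.2},{"linear":[0,0.008,0],"dr":[0,0,0],"hand":0.2}]'
python3 - <<'E'
from h import *
im=bot.read_camera("wrist")
im2=bot.read_camera("scene");cv2.imwrite("pics/s4.png",np.hstack([cv2.resize(im[170:320,210:360],None,fx=2.6,fy=2.6),cv2.resize(im2[165:265,310:410],(390,390),interpolation=cv2.INTER_CUBIC)]))
E
```

```text
t: 4.58
eef_pos: [0.4925, -0.2796, 0.0292]
tool_rot: [-0.137, 0.136, 0.694, -0.694]
contact_force: [-0.5, -0.3, -0.7]
gripper_width: 0.603
t: 4.83
eef_pos: [0.4919, -0.2793, 0.0203]
tool_rot: [-0.137, 0.136, 0.694, -0.694]
contact_force: [-0.6, -0.2, -1.1]
gripper_width: 0.6
```

View pics/s4.png

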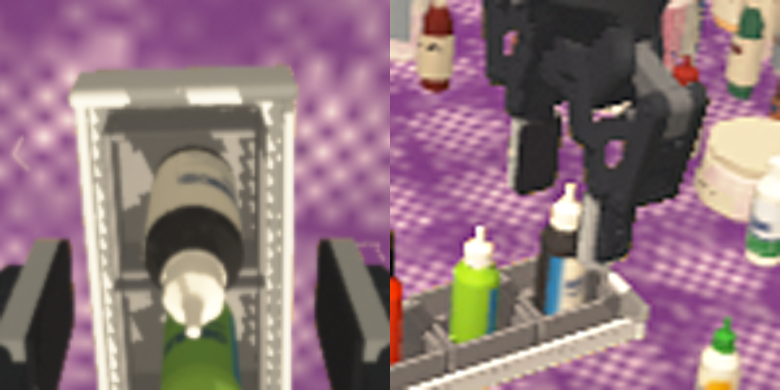

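Run:
```python
from h import *
for s in(-.03,.03):
    P=[.492-.379*s,-.279-.925*s]
    for z in(.02,.035,.05,.06):print(s,z,proj("scene",[P+[z]]).round(1))
go(.493,-.28,.031,-112.3)
```

```text
-0.03 0.02 [[343.6 229.7]]
-0.03 0.035 [[344.2 222.9]]
-0.03 0.05 [[344.9 216. ]]
-0.03 0.06 [[345.3 211.3]]
0.03 0.02 [[361.4 249.5]]
0.03 0.035 [[362.3 242.6]]
0.03 0.05 [[363.2 235.4]]
0.03 0.06 [[363.8 230.6]]
linear [-0.0009 -0.0102  0.0002] dr [0.   0.04 0.06] | t 4.93 pos [ 0.4923 -0.2795  0.0208] w 0.6 F [-0.4  0.5 -0.1]
```

Both cameras agree: the finger tips sit about 26 mm (nearly closed) to 36 mm (half open) behind the reported TCP. So I'll command the TCP about 27 mm lower than nominal, watching the force.

```bash
python3 -m crank '[{"linear":[-0.001,0.004,0],"dr":[0,0,0],"hand":0.2},{"linear":[-0.001,0.009,0],"dr":[0,0,0],"hand":0.2},{"linear":[-0.001,0.013,0],"dr":[0,0,0],"hand":0.2},{"linear":[-0.001,0.013,0],"dr":[0,0,0],"hand":0.2},{"linear":[-0.001,0.013,0],"dr":[0,0,0],"hand":0.2}]' 
python3 -m crank '[{"linear":[0,0,0],"dr":[0,0,0],"hand":0},{"linear":[0,0,0],"dr":[0,0,0],"hand":-0.2},{"linear":[0,0,0],"dr":[0,0,0],"hand":-0.4},{"linear":[0,0,0],"dr":[0,0,0],"hand":-0.55},{"linear":[0,0,0],"dr":[0,0,0],"hand":-0.7},{"linear":[0,0,0],"dr":[0,0,0],"hand":-0.8},{"linear":[0,0,0],"dr":[0,0,0],"hand":-0.8}]' 25
python3 - <<'E'
from h import *
im=bot.read_camera("wrist")
im2=bot.read_camera("scene");cv2.imwrite("pics/s5.png",np.hstack([cv2.resize(im[170:320,210:360],None,fx=2.6,fy=2.6),cv2.resize(im2[165:265,310:410],(390,390),interpolation=cv2.INTER_CUBIC)]))
go(.493,-.28,.031,-112.3)
E
```

```text
t: 5.35
eef_pos: [0.4932, -0.2799, 0.0078]
tool_rot: [-0.137, 0.136, 0.694, -0.694]
contact_force: [0.2, 0.6, 1.3]
gripper_width: 0.6
t: 5.93
eef_pos: [0.4938, -0.2801, 0.0086]
tool_rot: [0.136, -0.137, -0.694, 0.694]
contact_force: [0.1, -0.5, 2.8]
gripper_width: 0.245
linear [ 0.0007 -0.0224  0.0001] dr [-0.    0.04 -0.03] | t 6.03 pos [ 0.4937 -0.2801  0.0086] w 0.249 F [-0.9 -0.3  3.8]
```

View pics/s5.png

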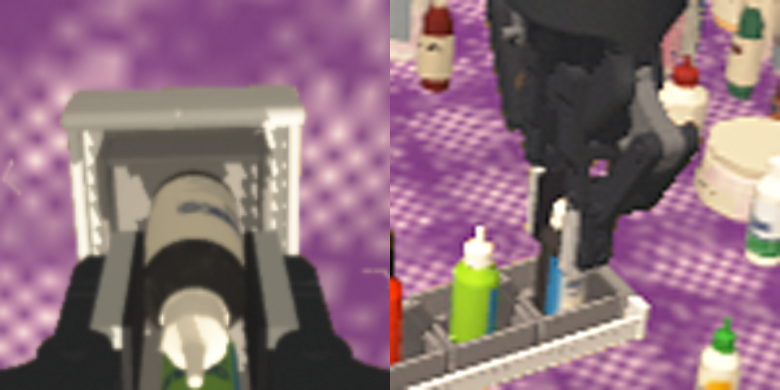

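Black is gripped on its body (opening 21 mm). Lifting.

```bash
python3 -m crank '[{"linear":[0,0,0],"dr":[0,0,0],"hand":-1},{"linear":[0,-0.01,0],"dr":[0,0,0],"hand":-1},{"linear":[0,-0.03,0],"dr":[0,0,0],"hand":-1},{"linear":[0,-0.06,0],"dr":[0,0,0],"hand":-1},{"linear":[0,-0.09,0],"dr":[0,0,0],"hand":-1},{"linear":[0,-0.12,0],"dr":[0,0,0],"hand":-1},{"linear":[0,-0.12,0],"dr":[0,0,0],"hand":-1},{"linear":[0,-0.12,0],"dr":[0,0,0],"hand":-1}]' 40
python3 - <<'E'
from h import *
go(.4375,-.0114,.128,-73.8)
E
```

```text
t: 6.7
eef_pos: [0.4947, -0.2806, 0.1305]
tool_rot: [0.135, -0.138, -0.693, 0.694]
contact_force: [0.3, -0.4, -0.1]
gripper_width: 0.236
linear [ 0.155   0.0018 -0.2275] dr [ -0.09 -38.47  -0.23] | t 6.7 pos [ 0.4947 -0.2806  0.1305] w 0.236 F [ 0.3 -0.4 -0.1]
```

```bash
python3 -m crank '[{"linear":[0.008,0,-0.012],"dr":[0,-2,0],"hand":-1},{"linear":[0.026,0,-0.038],"dr":[0,-6,0],"hand":-1},{"linear":[0.046,0,-0.067],"dr":[0,-11,0],"hand":-1},{"linear":[0.066,0,-0.096],"dr":[0,-16,0],"hand":-1},{"linear":[0.086,0,-0.126],"dr":[0,-21,0],"hand":-1},{"linear":[0.106,0,-0.155],"dr":[0,-26,0],"hand":-1},{"linear":[0.126,0,-0.185],"dr":[0,-32,0],"hand":-1},{"linear":[0.146,0,-0.215],"dr":[0,-36.5,0],"hand":-1},{"linear":[0.155,0,-0.2275],"dr":[0,-38.5,0],"hand":-1},{"linear":[0.155,0,-0.2275],"dr":[0,-38.5,0],"hand":-1}]'
python3 -m crank '[{"linear":[0,0,0],"dr":[0,0,0],"hand":-1},{"linear":[0,0,0],"dr":[0,0,0],"hand":-1},{"linear":[0,0,0],"dr":[0,0,0],"hand":-1}]'
python3 - <<'E'
from h import *
o=bot.get_obs();im=bot.read_camera("wrist")
im2=bot.read_camera("scene");im3=bot.read_camera("top")
cv2.imwrite("pics/s6.png",np.hstack([im[:,120:440],cv2.resize(im2[100:240,180:320],(420,420),interpolation=cv2.INTER_CUBIC)]))
go(.4375,-.0114,.008,-73.8)
E
```

```text
t: 7.53
eef_pos: [0.4338, -0.0065, 0.1272]
tool_rot: [0.102, -0.104, 0.7, -0.699]
contact_force: [-0.1, -0.2, -0.0]
gripper_width: 0.245
t: 7.78
eef_pos: [0.436, -0.0121, 0.1278]
tool_rot: [-0.099, 0.099, -0.7, 0.7]
contact_force: [1.1, 0.0, -0.5]
gripper_width: 0.24
linear [-0.0013  0.1201 -0.    ] dr [-0.   -0.08  0.02] | t 7.93 pos [ 0.4363 -0.0118  0.1281] w 0.241 F [ 0.2 -0.3 -0.7]
```

View pics/s6.png

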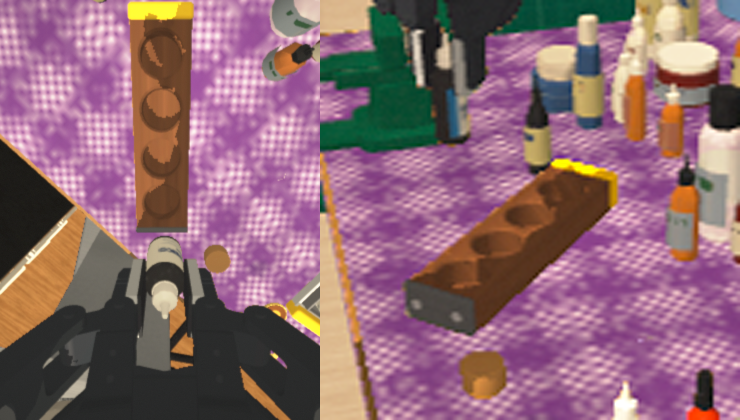

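Run:
```python
from h import *
o=bot.get_obs()
for uv in((281,201),(280.5,155),(281,108),(282,54)):print(wat(uv,.026,o).round(4))
im=bot.read_camera("wrist");d=bot.cut_out("wrist","black_bottle")
for e in d[:2]:
    m=e["pixels"];r=np.where(m.any(1))[0];print(e["score"],r[0],r[-1],[ (k,np.where(m[k])[0].mean().round(1)) for k in r[1::12]])
# predicted image of bottle held: base at lift height
p=bot.camera_params("wrist");Hi=np.linalg.inv(p["hand_eye"])
R=Ro.from_quat(o["tool_rot"],scalar_first=True)
zb=.0065+.128-.0086
for z in(zb,zb+.053,zb+.07):
    for dx in(-.011,0,.011):
        t=np.array([dx,o["eef_pos"][2]-z,0,1]);c=p["K"]@(Hi@t)[:3];print(round(z,3),dx,(c[:2]/c[2]).round(1))
```

```text
[ 0.4371 -0.009   0.026 ]
[0.4803 0.0038 0.026 ]
[0.5204 0.0148 0.026 ]
[0.5619 0.0257 0.026 ]
0.83 235 317 [(np.int64(236), np.float64(283.5)), (np.int64(248), np.float64(285.5)), (np.int64(260), np.float64(284.0)), (np.int64(272), np.float64(284.5)), (np.int64(284), np.float64(284.5)), (np.int64(296), np.float64(284.0)), (np.int64(308), np.float64(285.5))]
0.126 -0.011 [283.2 230.2]
0.126 0 [283.2 245.5]
0.126 0.011 [283.2 260.2]
0.179 -0.011 [282.8 271.7]
0.179 0 [282.8 291.3]
0.179 0.011 [282.9 310. ]
0.196 -0.011 [282.6 292.1]
0.196 0 [282.7 313.7]
0.196 0.011 [282.7 334. ]
```

Wrist and top estimates of the holes agree to about 2 mm. Lowering black into hole 4.

```bash
python3 -m crank '[{"linear":[-0.0013,0.02,-0.001],"dr":[0,0,0],"hand":-1},{"linear":[-0.0013,0.05,-0.001],"dr":[0,0,0],"hand":-1},{"linear":[-0.0013,0.075,-0.001],"dr":[0,0,0],"hand":-1},{"linear":[-0.0013,0.092,-0.001],"dr":[0,0,0],"hand":-1},{"linear":[-0.0013,0.104,-0.001],"dr":[0,0,0],"hand":-1},{"linear":[-0.0013,0.112,-0.001],"dr":[0,0,0],"hand":-1},{"linear":[-0.0013,0.116,-0.001],"dr":[0,0,0],"hand":-1},{"linear":[-0.0013,0.117,-0.001],"dr":[0,0,0],"hand":-1},{"linear":[-0.0013,0.117,-0.001],"dr":[0,0,0],"hand":-1}]'
python3 - <<'E'
from h import *
go(.4373,-.0105,.0095,-73.8)
E
```

```text
t: 8.78
eef_pos: [0.4376, -0.0095, 0.0116]
tool_rot: [-0.1, 0.1, -0.7, 0.7]
contact_force: [-0.9, -0.7, -0.0]
gripper_width: 0.235
linear [0.0006 0.0021 0.0009] dr [-0.01  0.03 -0.03] | t 8.78 pos [ 0.4376 -0.0095  0.0116] w 0.235 F [-0.9 -0.7 -0. ]
```

```bash
python3 -m crank '[{"linear":[0,0.0015,0],"dr":[0,0,0],"hand":-1},{"linear":[0,0.003,0],"dr":[0,0,0],"hand":-1},{"linear":[0,0.003,0],"dr":[0,0,0],"hand":-1}]'
python3 -m crank '[{"linear":[0,0.003,0],"dr":[0,0,0],"hand":-0.5},{"linear":[0,0.003,0],"dr":[0,0,0],"hand":-0.4},{"linear":[0,0.003,0],"dr":[0,0,0],"hand":-0.25},{"linear":[0,0.003,0],"dr":[0,0,0],"hand":0},{"linear":[0,0.003,0],"dr":[0,0,0],"hand":0},{"linear":[0,0.003,0],"dr":[0,0,0],"hand":0}]'
python3 - <<'E'
from h import *
go(.4373,-.0105,.13,-73.8)
E
```

```text
t: 9.03
eef_pos: [0.4376, -0.0095, 0.0086]
tool_rot: [-0.1, 0.1, -0.7, 0.7]
contact_force: [-0.1, 0.0, -0.4]
gripper_width: 0.237
t: 9.53
eef_pos: [0.4372, -0.0095, 0.0053]
tool_rot: [-0.1, 0.1, -0.7, 0.7]
contact_force: [0.9, 0.5, -0.0]
gripper_width: 0.5
linear [ 0.0002 -0.1247  0.001 ] dr [-0.    0.04  0.  ] | t 9.53 pos [ 0.4372 -0.0095  0.0053] w 0.5 F [ 0.9  0.5 -0. ]
```

```bash
python3 -m crank '[{"linear":[0,-0.02,0],"dr":[0,0,0],"hand":0},{"linear":[0,-0.05,0],"dr":[0,0,0],"hand":0},{"linear":[0,-0.09,0],"dr":[0,0,0],"hand":0},{"linear":[0,-0.12,0],"dr":[0,0,0],"hand":0},{"linear":[0,-0.12,0],"dr":[0,0,0],"hand":0}]'
python3 -m crank '[{"linear":[0.0583,0,0.25],"dr":[0,38.5,0],"hand":0},{"linear":[0.0583,0,0.25],"dr":[0,38.5,0],"hand":0},{"linear":[0.0583,0,0.25],"dr":[0,38.5,0],"hand":0},{"linear":[0.0583,0,0.25],"dr":[0,38.5,0],"hand":0},{"linear":[0.0583,0,0.25],"dr":[0,38.5,0],"hand":0},{"linear":[0.0583,0,0.25],"dr":[0,38.5,0],"hand":0},{"linear":[0.0583,0,0.25],"dr":[0,38.5,0],"hand":0},{"linear":[0.0583,0,0.25],"dr":[0,38.5,0],"hand":0},{"linear":[0.0583,0,0.25],"dr":[0,38.5,0],"hand":0}]'
python3 - <<'E'
from h import *
im2=bot.read_camera("scene");print([(np.round(d["xy"]),round(d["score"],2),atz("scene",d["xy"],.006).round(4)) for d in bot.place_of("scene","black_bottle")[:2]])
o=bot.get_obs();im=bot.read_camera("wrist")
for k in("green","red"):
    for d in bot.place_of("wrist",k+"_bottle")[:2]: print(k,np.round(d["xy"]),round(d["score"],2),wat(d["xy"],.0065,o).round(4))
cv2.imwrite("pics/s7.png",np.hstack([im[120:400,140:420],cv2.resize(im2[120:260,200:340],(280,280),interpolation=cv2.INTER_CUBIC)]))
go(.451,-.266,.002,-112.3)
E
```

```text
t: 9.95
eef_pos: [0.4412, -0.0091, 0.1307]
tool_rot: [-0.103, 0.096, -0.7, 0.7]
contact_force: [0.1, -0.1, 0.1]
gripper_width: 0.499
t: 10.7
eef_pos: [0.4507, -0.2653, 0.1247]
tool_rot: [-0.137, 0.136, 0.694, -0.694]
contact_force: [-1.0, 1.4, 0.1]
gripper_width: 0.501
[(array([229., 196.]), 0.8, array([ 0.4457, -0.0028,  0.006 ])), (array([307., 261.]), 0.68, array([ 0.4071, -0.2512,  0.006 ]))]
green [ 88. 284.] 0.69 [ 0.4414 -0.015   0.0065]
green [283. 198.] 0.63 [ 0.452  -0.2645  0.0065]
red [288. 239.] 0.93 [ 0.4059 -0.2518  0.0065]
linear [-0.0003  0.1233  0.002 ] dr [0.03 0.2  0.01] | t 10.95 pos [ 0.4514 -0.2641  0.1253] w 0.498 F [ 0.3 -0.8 -0.4]
```

View pics/s7.png

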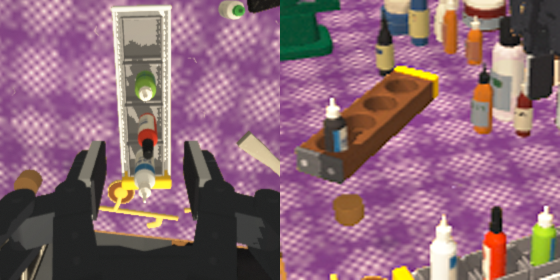

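Black stands upright in hole 4, its label at (338,135) in the right half. Next is green.

```bash
python3 -m crank '[{"linear":[0,0.03,0.001],"dr":[0,0,0],"hand":0},{"linear":[0,0.065,0.0015],"dr":[0,0,0],"hand":0},{"linear":[0,0.095,0.0015],"dr":[0,0,0],"hand":0},{"linear":[0,0.112,0.0015],"dr":[0,0,0],"hand":0},{"linear":[0,0.121,0.0015],"dr":[0,0,0],"hand":0},{"linear":[0,0.121,0.0015],"dr":[0,0,0],"hand":0},{"linear":[0,0.121,0.0015],"dr":[0,0,0],"hand":0}]'
python3 -m crank '[{"linear":[0,0,0],"dr":[0,0,0],"hand":-0.2},{"linear":[0,0,0],"dr":[0,0,0],"hand":-0.35},{"linear":[0,0,0],"dr":[0,0,0],"hand":-0.5},{"linear":[0,0,0],"dr":[0,0,0],"hand":-0.6},{"linear":[0,0,0],"dr":[0,0,0],"hand":-0.8},{"linear":[0,0,0],"dr":[0,0,0],"hand":-1},{"linear":[0,0,0],"dr":[0,0,0],"hand":-1}]' 30
python3 -c "
from h import *
go(.451,-.266,.002,-112.3)"
```

```text
t: 11.53
eef_pos: [0.4511, -0.2668, 0.0047]
tool_rot: [-0.136, 0.136, 0.694, -0.694]
contact_force: [0.1, -0.1, -0.1]
gripper_width: 0.495
t: 12.12
eef_pos: [0.4517, -0.2676, 0.0053]
tool_rot: [0.136, -0.137, -0.694, 0.694]
contact_force: [0.3, -0.2, 7.0]
gripper_width: 0.218
linear [ 0.0012  0.0033 -0.0012] dr [-0.    0.04 -0.13] | t 12.12 pos [ 0.4517 -0.2676  0.0053] w 0.218 F [ 0.3 -0.2  7. ]
```

```bash
python3 -m crank '[{"linear":[0,0,0],"dr":[0,0,0],"hand":-1},{"linear":[0,-0.01,0],"dr":[0,0,0],"hand":-1},{"linear":[0,-0.03,0],"dr":[0,0,0],"hand":-1},{"linear":[0,-0.06,0],"dr":[0,0,0],"hand":-1},{"linear":[0,-0.09,0],"dr":[0,0,0],"hand":-1},{"linear":[0,-0.12,0],"dr":[0,0,0],"hand":-1},{"linear":[0,-0.12,0],"dr":[0,0,0],"hand":-1}]' 40
python3 -m crank '[{"linear":[0.004,0,-0.013],"dr":[0,-2,0],"hand":-1},{"linear":[0.012,0,-0.04],"dr":[0,-6,0],"hand":-1},{"linear":[0.021,0,-0.072],"dr":[0,-11,0],"hand":-1},{"linear":[0.031,0,-0.106],"dr":[0,-16,0],"hand":-1},{"linear":[0.041,0,-0.14],"dr":[0,-21,0],"hand":-1},{"linear":[0.051,0,-0.174],"dr":[0,-26,0],"hand":-1},{"linear":[0.061,0,-0.208],"dr":[0,-32,0],"hand":-1},{"linear":[0.071,0,-0.242],"dr":[0,-36.5,0],"hand":-1},{"linear":[0.0765,0,-0.26],"dr":[0,-38.5,0],"hand":-1},{"linear":[0.0765,0,-0.26],"dr":[0,-38.5,0],"hand":-1}]'
python3 -m crank '[{"linear":[0,0,0],"dr":[0,0,0],"hand":-1},{"linear":[0,0,0],"dr":[0,0,0],"hand":-1},{"linear":[0,0,0],"dr":[0,0,0],"hand":-1}]'
python3 - <<'E'
from h import *
o=bot.get_obs();im=bot.read_camera("wrist");cv2.imwrite("pics/w8.png",im)
for e in bot.cut_out("wrist","green_bottle")[:2]:print(e["score"],np.round(e["extent"]))
go(.4797,.0025,.0055,-73.8)
E
```

```text
t: 12.7
eef_pos: [0.4539, -0.269, 0.1305]
tool_rot: [0.133, -0.14, -0.693, 0.695]
contact_force: [0.6, -1.2, -0.7]
gripper_width: 0.213
t: 13.53
eef_pos: [0.4773, 0.0086, 0.1237]
tool_rot: [0.103, -0.104, 0.7, -0.699]
contact_force: [-0.2, -0.1, -0.5]
gripper_width: 0.216
t: 13.78
eef_pos: [0.4776, 0.0011, 0.1238]
tool_rot: [-0.099, 0.1, -0.7, 0.7]
contact_force: [0.5, -0.2, -0.9]
gripper_width: 0.213
0.61 [264. 240. 304. 313.]
linear [-0.0022  0.1186 -0.0008] dr [-0.02 -0.09  0.04] | t 13.88 pos [0.4779 0.0012 0.1241] w 0.216 F [-0.   0.3 -0.4]
```

Run:
```python
from h import *
im=cv2.imread("pics/w8.png");cv2.imwrite("pics/w8c.png",cv2.resize(im[190:340,204:364],None,fx=4,fy=4,interpolation=cv2.INTER_CUBIC))
o=bot.get_obs();p=bot.camera_params("wrist");Hi=np.linalg.inv(p["hand_eye"]);zb=.0065+.1188
for z in(zb,zb+.047,zb+.062):
    for dx in(-.01,0,.01):
        t=np.array([dx,o["eef_pos"][2]-z,0,1]);c=p["K"]@(Hi@t)[:3];u=c[:2]/c[2];print(round(z,3),dx,u.round(1),((u-[204,190])*4).round())
```

```text
0.125 -0.01 [283.1 233.6] [317. 175.]
0.125 0 [283.2 247.7] [317. 231.]
0.125 0.01 [283.2 261.3] [317. 285.]
0.172 -0.01 [282.8 270.8] [315. 323.]
0.172 0 [282.9 288.4] [315. 394.]
0.172 0.01 [282.9 305.2] [316. 461.]
0.187 -0.01 [282.7 288.1] [315. 392.]
0.187 0 [282.7 307.2] [315. 469.]
0.187 0.01 [282.7 325.3] [315. 541.]
```

View pics/w8c.png

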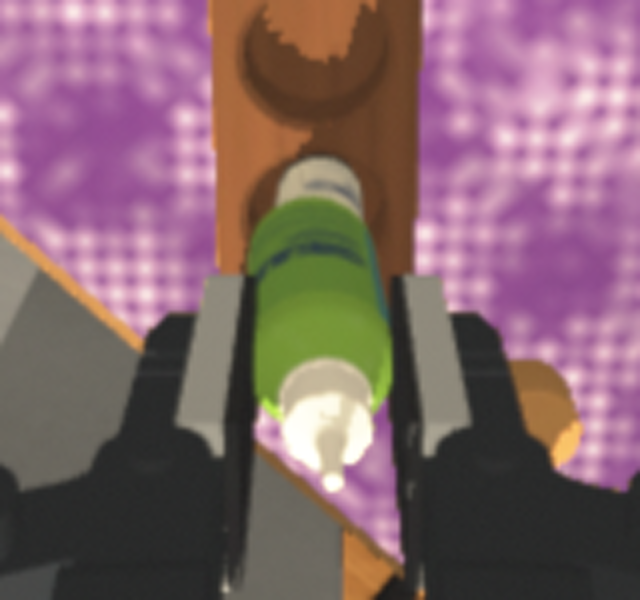

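The black bottle's label shows in hole 4 at (320,180) and the target hole 3 at (315,50). Green hangs about 2 mm toward +x of the tool, so I'll compensate and lower.

```bash
python3 -m crank '[{"linear":[-0.004,0.02,-0.001],"dr":[0,0,0],"hand":-1},{"linear":[-0.004,0.05,-0.001],"dr":[0,0,0],"hand":-1},{"linear":[-0.004,0.075,-0.001],"dr":[0,0,0],"hand":-1},{"linear":[-0.004,0.092,-0.001],"dr":[0,0,0],"hand":-1},{"linear":[-0.004,0.104,-0.001],"dr":[0,0,0],"hand":-1},{"linear":[-0.004,0.112,-0.001],"dr":[0,0,0],"hand":-1},{"linear":[-0.004,0.116,-0.001],"dr":[0,0,0],"hand":-1},{"linear":[-0.004,0.118,-0.001],"dr":[0,0,0],"hand":-1},{"linear":[-0.004,0.119,-0.001],"dr":[0,0,0],"hand":-1},{"linear":[-0.004,0.119,-0.001],"dr":[0,0,0],"hand":-1}]'
python3 - <<'E'
from h import *
go(.4797,.0025,.0055,-73.8)
E
```

```text
t: 14.72
eef_pos: [0.4824, 0.0044, 0.0058]
tool_rot: [-0.1, 0.099, -0.7, 0.7]
contact_force: [-0.7, -0.1, -0.5]
gripper_width: 0.211
linear [0.0031 0.0003 0.0011] dr [-0.02  0.02 -0.06] | t 14.72 pos [0.4824 0.0044 0.0058] w 0.211 F [-0.7 -0.1 -0.5]
```

```bash
python3 -m crank '[{"linear":[0,0.0015,0],"dr":[0,0,0],"hand":-1},{"linear":[0,0.0015,0],"dr":[0,0,0],"hand":-0.55},{"linear":[0,0.0015,0],"dr":[0,0,0],"hand":-0.4},{"linear":[0,0.0015,0],"dr":[0,0,0],"hand":-0.25},{"linear":[0,0.0015,0],"dr":[0,0,0],"hand":0},{"linear":[0,0.0015,0],"dr":[0,0,0],"hand":0},{"linear":[0,0.0015,0],"dr":[0,0,0],"hand":0}]'
python3 -m crank '[{"linear":[0,-0.02,0],"dr":[0,0,0],"hand":0},{"linear":[0,-0.05,0],"dr":[0,0,0],"hand":0},{"linear":[0,-0.09,0],"dr":[0,0,0],"hand":0},{"linear":[0,-0.12,0],"dr":[0,0,0],"hand":0},{"linear":[0,-0.12,0],"dr":[0,0,0],"hand":0}]'
python3 -m crank '[{"linear":[0.1424,0,0.223],"dr":[0,38.5,0],"hand":0},{"linear":[0.1424,0,0.223],"dr":[0,38.5,0],"hand":0},{"linear":[0.1424,0,0.223],"dr":[0,38.5,0],"hand":0},{"linear":[0.1424,0,0.223],"dr":[0,38.5,0],"hand":0},{"linear":[0.1424,0,0.223],"dr":[0,38.5,0],"hand":0},{"linear":[0.1424,0,0.223],"dr":[0,38.5,0],"hand":0},{"linear":[0.1424,0,0.223],"dr":[0,38.5,0],"hand":0},{"linear":[0.1424,0,0.223],"dr":[0,38.5,0],"hand":0},{"linear":[0.1424,0,0.223],"dr":[0,38.5,0],"hand":0},{"linear":[0.1424,0,0.223],"dr":[0,38.5,0],"hand":0}]'
python3 - <<'E'
from h import *
im2=bot.read_camera("scene");cv2.imwrite("pics/s9.png",im2);print([(np.round(d["xy"]),round(d["score"],2),atz("scene",d["xy"],.006).round(4)) for d in bot.place_of("scene","green_bottle")[:2]])
o=bot.get_obs();im=bot.read_camera("wrist");cv2.imwrite("pics/w9.png",im)
for k in("red","white"):
    for d in bot.place_of("wrist",k+"_bottle")[:2]: print(k,np.round(d["xy"]),round(d["score"],2),wat(d["xy"],.0065,o).round(4))
go(.4075,-.25,.006,-112.3)
E
```

```text
t: 15.3
eef_pos: [0.4818, 0.0045, 0.0038]
tool_rot: [-0.1, 0.1, -0.7, 0.7]
contact_force: [0.5, -0.2, 0.4]
gripper_width: 0.497
t: 15.72
eef_pos: [0.4859, 0.005, 0.1295]
tool_rot: [-0.103, 0.096, -0.7, 0.7]
contact_force: [0.4, -0.3, 1.0]
gripper_width: 0.5
t: 16.55
eef_pos: [0.4078, -0.2482, 0.1235]
tool_rot: [-0.136, 0.136, 0.694, -0.694]
contact_force: [-0.3, 0.6, 0.0]
gripper_width: 0.5
[(array([241., 186.]), 0.49, array([0.4895, 0.0106, 0.006 ]))]
red [286. 200.] 0.75 [ 0.4055 -0.2502  0.0065]
white [283. 241.] 0.97 [ 0.3635 -0.2293  0.0065]
white [282. 237.] 0.31 [ 0.368  -0.2309  0.0065]
linear [-0.0002  0.1178  0.0017] dr [ 0.01  0.16 -0.  ] | t 16.8 pos [ 0.408  -0.2484  0.1238] w 0.498 F [ 0.1 -0.2 -0.7]
```

```bash
python3 -m crank '[{"linear":[0.0005,0.03,0.001],"dr":[0,0,0],"hand":0},{"linear":[0.0005,0.065,0.0018],"dr":[0,0,0],"hand":0},{"linear":[0.0005,0.095,0.0018],"dr":[0,0,0],"hand":0},{"linear":[0.0005,0.11,0.0018],"dr":[0,0,0],"hand":0},{"linear":[0.0005,0.117,0.0018],"dr":[0,0,0],"hand":0},{"linear":[0.0005,0.117,0.0018],"dr":[0,0,0],"hand":0},{"linear":[0.0005,0.117,0.0018],"dr":[0,0,0],"hand":0}]'
python3 -m crank '[{"linear":[0,0,0],"dr":[0,0,0],"hand":-0.2},{"linear":[0,0,0],"dr":[0,0,0],"hand":-0.35},{"linear":[0,0,0],"dr":[0,0,0],"hand":-0.5},{"linear":[0,0,0],"dr":[0,0,0],"hand":-0.6},{"linear":[0,0,0],"dr":[0,0,0],"hand":-0.8},{"linear":[0,0,0],"dr":[0,0,0],"hand":-1},{"linear":[0,0,0],"dr":[0,0,0],"hand":-1}]' 30
python3 -c "
from h import *
go(.4075,-.25,.006,-112.3)"
```

```text
t: 17.38
eef_pos: [0.4069, -0.2508, 0.0072]
tool_rot: [0.136, -0.136, -0.694, 0.694]
contact_force: [1.1, 0.5, 1.1]
gripper_width: 0.5
t: 17.97
eef_pos: [0.4072, -0.2513, 0.0077]
tool_rot: [0.136, -0.137, -0.694, 0.694]
contact_force: [-0.4, 0.8, 7.2]
gripper_width: 0.21
linear [ 0.0002  0.0017 -0.0013] dr [-0.01  0.03 -0.1 ] | t 17.97 pos [ 0.4072 -0.2513  0.0077] w 0.21 F [-0.4  0.8  7.2]
```

```bash
python3 -m crank '[{"linear":[0,0,0],"dr":[0,0,0],"hand":-1},{"linear":[0,-0.01,0],"dr":[0,0,0],"hand":-1},{"linear":[0,-0.03,0],"dr":[0,0,0],"hand":-1},{"linear":[0,-0.06,0],"dr":[0,0,0],"hand":-1},{"linear":[0,-0.09,0],"dr":[0,0,0],"hand":-1},{"linear":[0,-0.12,0],"dr":[0,0,0],"hand":-1},{"linear":[0,-0.12,0],"dr":[0,0,0],"hand":-1},{"linear":[0,-0.12,0],"dr":[0,0,0],"hand":-1}]' 40
python3 -c "
from h import *
go(.5212,.0139,.126,-73.8)"
```

```text
t: 18.63
eef_pos: [0.4075, -0.2515, 0.129]
tool_rot: [0.135, -0.138, -0.693, 0.694]
contact_force: [0.9, 0.4, -1.0]
gripper_width: 0.204
linear [-0.0046  0.0029 -0.2887] dr [ -0.1  -38.47  -0.24] | t 18.63 pos [ 0.4075 -0.2515  0.129 ] w 0.204 F [ 0.9  0.4 -1. ]
```

```bash
python3 -m crank '[{"linear":[0,0,-0.013],"dr":[0,-2,0],"hand":-1},{"linear":[-0.001,0,-0.04],"dr":[0,-6,0],"hand":-1},{"linear":[-0.001,0,-0.076],"dr":[0,-11,0],"hand":-1},{"linear":[-0.002,0,-0.113],"dr":[0,-16,0],"hand":-1},{"linear":[-0.002,0,-0.15],"dr":[0,-21,0],"hand":-1},{"linear":[-0.003,0,-0.188],"dr":[0,-26,0],"hand":-1},{"linear":[-0.003,0,-0.225],"dr":[0,-32,0],"hand":-1},{"linear":[-0.004,0,-0.26],"dr":[0,-36.5,0],"hand":-1},{"linear":[-0.0046,0,-0.28],"dr":[0,-38.5,0],"hand":-1},{"linear":[-0.0046,0,-0.2887],"dr":[0,-38.5,0],"hand":-1}]'
python3 -m crank '[{"linear":[0,0,0],"dr":[0,0,0],"hand":-1},{"linear":[0,0,0],"dr":[0,0,0],"hand":-1},{"linear":[0,0,0],"dr":[0,0,0],"hand":-1}]'
python3 - <<'E'
from h import *
o=bot.get_obs();im=bot.read_camera("wrist");cv2.imwrite("pics/w10.png",im);im2=bot.read_camera("scene")
cv2.imwrite("pics/w10c.png",np.hstack([cv2.resize(im[150:350,204:364],None,fx=2.5,fy=2.5,interpolation=cv2.INTER_CUBIC),cv2.resize(im2[110:230,190:290],None,fx=500/120,fy=500/120)]))
p=bot.camera_params("wrist");Hi=np.linalg.inv(p["hand_eye"]);zb=.0065+o["eef_pos"][2]-.0077
for z in(zb,zb+.075):
    for dx in(-.0095,0):
        t=np.array([dx,o["eef_pos"][2]-z,0,1]);c=p["K"]@(Hi@t)[:3];u=c[:2]/c[2];print(round(z,3),dx,u.round(1),((u-[204,150])*2.5).round())
go(.5212,.0139,.0075,-73.8)
E
```

```text
t: 19.47
eef_pos: [0.5198, 0.0198, 0.1255]
tool_rot: [0.102, -0.104, 0.7, -0.699]
contact_force: [0.4, 0.3, -1.1]
gripper_width: 0.206
t: 19.72
eef_pos: [0.5189, 0.0127, 0.1261]
tool_rot: [-0.098, 0.1, -0.7, 0.7]
contact_force: [0.5, -0.4, -0.6]
gripper_width: 0.201
0.125 -0.0095 [283.2 232.9] [198. 207.]
0.125 0 [283.2 246.1] [198. 240.]
0.2 -0.0095 [282.6 303.8] [196. 385.]
0.2 0 [282.6 323. ] [196. 433.]
linear [-0.0024  0.119  -0.0007] dr [-0.04 -0.13  0.07] | t 19.82 pos [0.5193 0.0126 0.1265] w 0.208 F [ 1.   0.8 -0. ]
```

View pics/w10c.png

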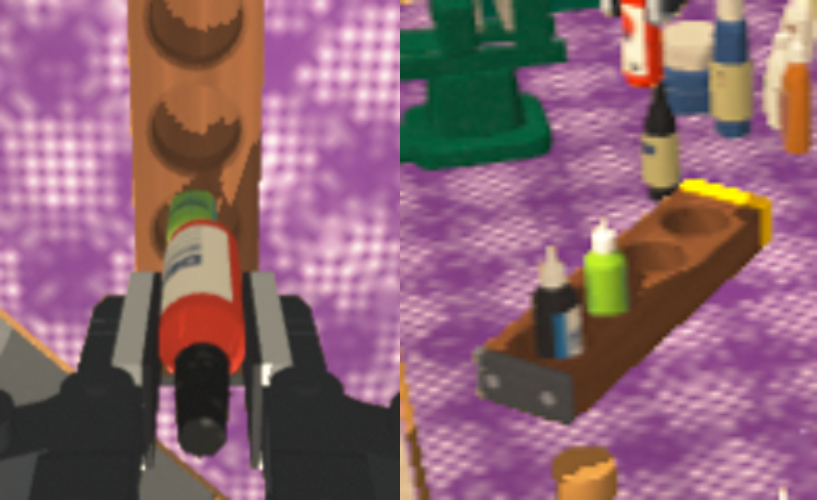

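Black and green stand upright in holes 4 and 3. Red is held upright and hole 2 is clear below at (198,130). Lowering red.

```bash
python3 -m crank '[{"linear":[-0.003,0.02,-0.001],"dr":[0,0,0],"hand":-1},{"linear":[-0.003,0.05,-0.001],"dr":[0,0,0],"hand":-1},{"linear":[-0.003,0.075,-0.001],"dr":[0,0,0],"hand":-1},{"linear":[-0.003,0.092,-0.001],"dr":[0,0,0],"hand":-1},{"linear":[-0.003,0.104,-0.001],"dr":[0,0,0],"hand":-1},{"linear":[-0.003,0.112,-0.001],"dr":[0,0,0],"hand":-1},{"linear":[-0.003,0.116,-0.001],"dr":[0,0,0],"hand":-1},{"linear":[-0.003,0.118,-0.001],"dr":[0,0,0],"hand":-1},{"linear":[-0.003,0.119,-0.001],"dr":[0,0,0],"hand":-1},{"linear":[-0.003,0.119,-0.001],"dr":[0,0,0],"hand":-1}]'
python3 -m crank '[{"linear":[0,0.0015,0],"dr":[0,0,0],"hand":-1},{"linear":[0,0.0015,0],"dr":[0,0,0],"hand":-0.55},{"linear":[0,0.0015,0],"dr":[0,0,0],"hand":-0.4},{"linear":[0,0.0015,0],"dr":[0,0,0],"hand":-0.25},{"linear":[0,0.0015,0],"dr":[0,0,0],"hand":0},{"linear":[0,0.0015,0],"dr":[0,0,0],"hand":0},{"linear":[0,0.0015,0],"dr":[0,0,0],"hand":0}]'
python3 -m crank '[{"linear":[0,-0.02,0],"dr":[0,0,0],"hand":0},{"linear":[0,-0.05,0],"dr":[0,0,0],"hand":0},{"linear":[0,-0.09,0],"dr":[0,0,0],"hand":0},{"linear":[0,-0.12,0],"dr":[0,0,0],"hand":0},{"linear":[0,-0.12,0],"dr":[0,0,0],"hand":0},{"linear":[0,-0.12,0],"dr":[0,0,0],"hand":0}]'
python3 - <<'E'
from h import *
im2=bot.read_camera("scene");print([(np.round(d["xy"]),round(d["score"],2),atz("scene",d["xy"],.006).round(4)) for d in bot.place_of("scene","red_bottle")[:2]])
go(.3668,-.2315,.125,-112.3)
E
```

```text
t: 20.65
eef_pos: [0.5232, 0.0163, 0.0084]
tool_rot: [-0.1, 0.099, -0.7, 0.7]
contact_force: [-0.6, -0.5, -0.1]
gripper_width: 0.205
t: 21.23
eef_pos: [0.5226, 0.0164, 0.0063]
tool_rot: [-0.1, 0.1, -0.7, 0.7]
contact_force: [-0.2, 0.6, -0.1]
gripper_width: 0.499
t: 21.73
eef_pos: [0.524, 0.0164, 0.1281]
tool_rot: [-0.101, 0.098, -0.7, 0.7]
contact_force: [-0.2, -1.3, -0.1]
gripper_width: 0.501
[(array([251., 182.]), 0.76, array([0.5148, 0.0068, 0.006 ]))]
linear [0.218  0.0008 0.1944] dr [-2.000e-02  3.853e+01  8.000e-02] | t 21.83 pos [0.5218 0.0161 0.1255] w 0.498 F [ 0.1 -0.1 -0.1]
```

```bash
python3 -m crank '[{"linear":[0.218,0,0.194],"dr":[0,38.5,0],"hand":0},{"linear":[0.218,0,0.194],"dr":[0,38.5,0],"hand":0},{"linear":[0.218,0,0.194],"dr":[0,38.5,0],"hand":0},{"linear":[0.218,0,0.194],"dr":[0,38.5,0],"hand":0},{"linear":[0.218,0,0.194],"dr":[0,38.5,0],"hand":0},{"linear":[0.218,0,0.194],"dr":[0,38.5,0],"hand":0},{"linear":[0.218,0,0.194],"dr":[0,38.5,0],"hand":0},{"linear":[0.218,0,0.194],"dr":[0,38.5,0],"hand":0},{"linear":[0.218,0,0.194],"dr":[0,38.5,0],"hand":0},{"linear":[0.218,0,0.194],"dr":[0,38.5,0],"hand":0}]'
python3 - <<'E'
from h import *
im2=bot.read_camera("scene");cv2.imwrite("pics/s11.png",im2)
for k in("red","green","black"):print(k,[(np.round(d["xy"]),round(d["score"],2),atz("scene",d["xy"],.006).round(4)) for d in bot.place_of("scene",k+"_bottle")[:2]])
o=bot.get_obs();im=bot.read_camera("wrist");cv2.imwrite("pics/w11.png",im)
for d in bot.place_of("wrist","white_bottle")[:2]: print(np.round(d["xy"]),round(d["score"],2),wat(d["xy"],.0065,o).round(4))
go(.3668,-.2315,.009,-112.3)
E
```

```text
t: 22.67
eef_pos: [0.3669, -0.2302, 0.1252]
tool_rot: [-0.137, 0.136, 0.694, -0.694]
contact_force: [-0.1, 0.1, -0.5]
gripper_width: 0.5
red [(array([251., 180.]), 0.79, array([0.5198, 0.0123, 0.006 ]))]
green [(array([239., 188.]), 0.58, array([0.48  , 0.0061, 0.006 ]))]
black [(array([226., 197.]), 0.71, array([4.388e-01, 1.000e-04, 6.000e-03]))]
[282. 199.] 0.7 [ 0.3677 -0.228   0.0065]
linear [0.0006 0.1171 0.0019] dr [0.01 0.16 0.01] | t 22.97 pos [ 0.3681 -0.23    0.1261] w 0.498 F [-0.3 -0.8  0.1]
```

```bash
python3 -m crank '[{"linear":[0.0005,0.03,0.001],"dr":[0,0,0],"hand":0},{"linear":[0.0005,0.065,0.001],"dr":[0,0,0],"hand":0},{"linear":[0.0005,0.095,0.001],"dr":[0,0,0],"hand":0},{"linear":[0.0005,0.11,0.001],"dr":[0,0,0],"hand":0},{"linear":[0.0005,0.117,0.001],"dr":[0,0,0],"hand":0},{"linear":[0.0005,0.117,0.001],"dr":[0,0,0],"hand":0},{"linear":[0.0005,0.117,0.001],"dr":[0,0,0],"hand":0}]'
python3 -m crank '[{"linear":[0,0,0],"dr":[0,0,0],"hand":-0.2},{"linear":[0,0,0],"dr":[0,0,0],"hand":-0.35},{"linear":[0,0,0],"dr":[0,0,0],"hand":-0.5},{"linear":[0,0,0],"dr":[0,0,0],"hand":-0.6},{"linear":[0,0,0],"dr":[0,0,0],"hand":-0.8},{"linear":[0,0,0],"dr":[0,0,0],"hand":-1},{"linear":[0,0,0],"dr":[0,0,0],"hand":-1}]' 30
python3 -c "
from h import *
go(.4075,-.25,.006,-112.3)"
```

```text
t: 23.55
eef_pos: [0.3672, -0.2315, 0.0097]
tool_rot: [0.136, -0.136, -0.694, 0.694]
contact_force: [0.9, -0.6, 0.2]
gripper_width: 0.501
t: 24.13
eef_pos: [0.3676, -0.2321, 0.0103]
tool_rot: [0.136, -0.137, -0.694, 0.694]
contact_force: [-1.5, 0.6, 7.5]
gripper_width: 0.238
linear [-0.0437  0.0044  0.0015] dr [-0.01  0.03 -0.13] | t 24.13 pos [ 0.3676 -0.2321  0.0103] w 0.238 F [-1.5  0.6  7.5]
```

```bash
python3 -m crank '[{"linear":[0,0,0],"dr":[0,0,0],"hand":-1},{"linear":[0,-0.01,0],"dr":[0,0,0],"hand":-1},{"linear":[0,-0.03,0],"dr":[0,0,0],"hand":-1},{"linear":[0,-0.06,0],"dr":[0,0,0],"hand":-1},{"linear":[0,-0.09,0],"dr":[0,0,0],"hand":-1},{"linear":[0,-0.12,0],"dr":[0,0,0],"hand":-1},{"linear":[0,-0.12,0],"dr":[0,0,0],"hand":-1},{"linear":[0,-0.12,0],"dr":[0,0,0],"hand":-1}]' 40
python3 -c "
from h import *
go(.5622,.0248,.13,-73.8)"
```

```text
t: 24.8
eef_pos: [0.368, -0.2323, 0.1312]
tool_rot: [0.135, -0.138, -0.693, 0.694]
contact_force: [-0.2, 0.2, -1.7]
gripper_width: 0.227
linear [-0.0822  0.0015 -0.3116] dr [ -0.12 -38.48  -0.27] | t 24.8 pos [ 0.368  -0.2323  0.1312] w 0.227 F [-0.2  0.2 -1.7]
```

```bash
python3 -m crank '[{"linear":[-0.003,0,-0.012],"dr":[0,-2,0],"hand":-1},{"linear":[-0.011,0,-0.04],"dr":[0,-6,0],"hand":-1},{"linear":[-0.02,0,-0.076],"dr":[0,-11,0],"hand":-1},{"linear":[-0.03,0,-0.114],"dr":[0,-16,0],"hand":-1},{"linear":[-0.04,0,-0.152],"dr":[0,-21,0],"hand":-1},{"linear":[-0.05,0,-0.19],"dr":[0,-26,0],"hand":-1},{"linear":[-0.06,0,-0.228],"dr":[0,-32,0],"hand":-1},{"linear":[-0.07,0,-0.266],"dr":[0,-36.5,0],"hand":-1},{"linear":[-0.078,0,-0.296],"dr":[0,-38.5,0],"hand":-1},{"linear":[-0.082,0,-0.3116],"dr":[0,-38.5,0],"hand":-1}]'
python3 -m crank '[{"linear":[0,0,0],"dr":[0,0,0],"hand":-1},{"linear":[0,0,0],"dr":[0,0,0],"hand":-1},{"linear":[0,0,0],"dr":[0,0,0],"hand":-1}]'
python3 - <<'E'
from h import *
o=bot.get_obs();im=bot.read_camera("wrist");im2=bot.read_camera("scene")
cv2.imwrite("pics/w12c.png",np.hstack([cv2.resize(im[150:350,204:364],None,fx=2.5,fy=2.5,interpolation=cv2.INTER_CUBIC),cv2.resize(im2[90:210,190:290],None,fx=500/120,fy=500/120)]))
go(.5622,.0248,.0105,-73.8)
E
```

```text
t: 25.63
eef_pos: [0.5616, 0.0316, 0.1277]
tool_rot: [0.102, -0.103, 0.701, -0.698]
contact_force: [0.1, 0.4, -1.2]
gripper_width: 0.226
t: 25.88
eef_pos: [0.5592, 0.0245, 0.1281]
tool_rot: [-0.098, 0.1, -0.7, 0.7]
contact_force: [0.6, -0.7, -0.8]
gripper_width: 0.232
linear [-0.003   0.1183 -0.0002] dr [-0.03 -0.09  0.1 ] | t 25.98 pos [0.5595 0.0239 0.1288] w 0.232 F [ 0.8 -0.3  0.1]
```

View pics/w12c.png

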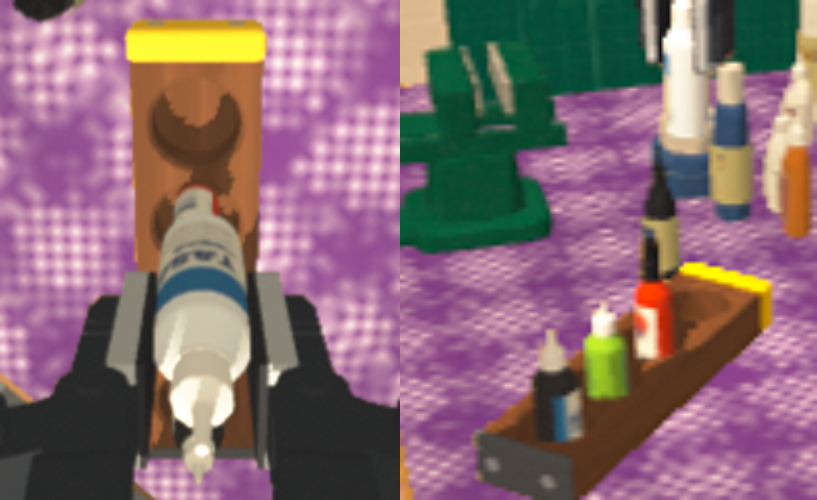

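Red, green and black stand upright in holes 2 to 4, and hole 1 is clear at (197,122). Lowering white.

```bash
python3 -m crank '[{"linear":[-0.005,0.02,0],"dr":[0,0,0],"hand":-1},{"linear":[-0.005,0.05,0],"dr":[0,0,0],"hand":-1},{"linear":[-0.005,0.075,0],"dr":[0,0,0],"hand":-1},{"linear":[-0.005,0.092,0],"dr":[0,0,0],"hand":-1},{"linear":[-0.005,0.104,0],"dr":[0,0,0],"hand":-1},{"linear":[-0.005,0.112,0],"dr":[0,0,0],"hand":-1},{"linear":[-0.005,0.116,0],"dr":[0,0,0],"hand":-1},{"linear":[-0.005,0.118,0],"dr":[0,0,0],"hand":-1},{"linear":[-0.005,0.119,0],"dr":[0,0,0],"hand":-1},{"linear":[-0.005,0.119,0],"dr":[0,0,0],"hand":-1}]'
python3 -m crank '[{"linear":[0,0.001,0],"dr":[0,0,0],"hand":-1},{"linear":[0,0.001,0],"dr":[0,0,0],"hand":-0.55},{"linear":[0,0.001,0],"dr":[0,0,0],"hand":-0.4},{"linear":[0,0.001,0],"dr":[0,0,0],"hand":-0.25},{"linear":[0,0.001,0],"dr":[0,0,0],"hand":-0.1},{"linear":[0,0.001,0],"dr":[0,0,0],"hand":-0.1},{"linear":[0,0.001,0],"dr":[0,0,0],"hand":-0.1}]'
python3 -m crank '[{"linear":[0,-0.02,0],"dr":[0,0,0],"hand":-0.1},{"linear":[0,-0.05,0],"dr":[0,0,0],"hand":-0.1},{"linear":[0,-0.09,0],"dr":[0,0,0],"hand":-0.1},{"linear":[0,-0.12,0],"dr":[0,0,0],"hand":-0.1},{"linear":[0,-0.14,0],"dr":[0,0,0],"hand":-0.1},{"linear":[0,-0.14,0],"dr":[0,0,0],"hand":-0.1}]'
python3 -m crank '[{"linear":[0,0,0.04],"dr":[0,0,0],"hand":-0.1},{"linear":[0,0,0.08],"dr":[0,0,0],"hand":-0.1},{"linear":[0,0,0.12],"dr":[0,0,0],"hand":-0.1},{"linear":[0,0,0.16],"dr":[0,0,0],"hand":-0.1},{"linear":[0,0,0.2],"dr":[0,0,0],"hand":-0.1},{"linear":[0,0,0.2],"dr":[0,0,0],"hand":-0.1},{"linear":[0,0,0.2],"dr":[0,0,0],"hand":-0.1}]'
python3 - <<'E'
from h import *
im=bot.read_camera("top");im2=bot.read_camera("scene")
cv2.imwrite("pics/f.png",np.hstack([cv2.resize(im[145:255,165:245],None,fx=5,fy=5,interpolation=cv2.INTER_CUBIC),cv2.resize(im2[130:230,190:290],None,fx=4,fy=5.5)]))
E
```

```text
t: 26.82
eef_pos: [0.5661, 0.0271, 0.011]
tool_rot: [-0.1, 0.099, -0.7, 0.7]
contact_force: [0.0, -0.6, -0.1]
gripper_width: 0.23
t: 27.4
eef_pos: [0.5654, 0.0271, 0.0093]
tool_rot: [-0.1, 0.1, -0.7, 0.7]
contact_force: [-0.4, -0.1, 0.5]
gripper_width: 0.452
t: 27.9
eef_pos: [0.5686, 0.0276, 0.1543]
tool_rot: [-0.103, 0.097, -0.7, 0.7]
contact_force: [0.2, -0.5, -0.3]
gripper_width: 0.447
t: 28.48
eef_pos: [0.6204, -0.1683, 0.1477]
tool_rot: [-0.097, 0.099, -0.7, 0.7]
contact_force: [-0.4, 0.4, 0.4]
gripper_width: 0.451
```

View pics/f.png

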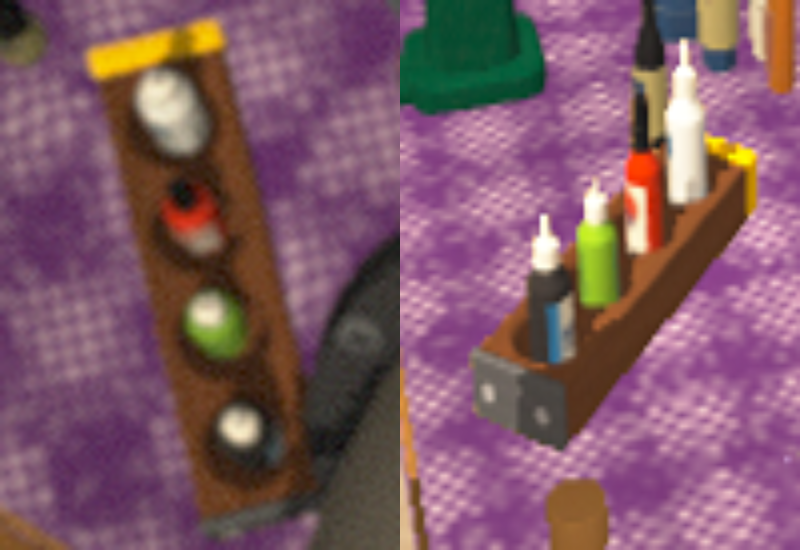

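All four stand upright in order. A final numeric check from the tops follows.

Run:
```python
from h import *
c=np.array([.5005,.0077]);a=np.radians(16.2);ey=np.array([np.cos(a),np.sin(a)]);ex=np.array([ey[1],-ey[0]])
for n,x,y,h in(("white",158,90,.08),("red",183,193,.075),("green",209,308,.062),("black",241,424,.07)):
    w_=atz("top",(165+x/5-.4,145+y/5-.4),.006+h)[:2];print(n,"x,y in rack",((w_-c)@ex).round(4),((w_-c)@ey).round(4))
im=bot.read_camera("scene")
for n in("white","red","green","black"):
    for d in bot.place_of("scene",n+"_bottle")[:1]:
        w_=atz("scene",d["xy"],.006)[:2];print("scene",n,((w_-c)@ex).round(4),((w_-c)@ey).round(4))
go(.6,-.2,.15)
```

```text
white x,y in rack 0.0024 0.0618
red x,y in rack 0.0021 0.0221
green x,y in rack 0.0004 -0.0202
black x,y in rack 0.0025 -0.0676
scene white -0.0104 0.0736
scene red -0.0023 0.0276
scene green -0.0064 -0.0155
scene black -0.0053 -0.0649
linear [ 0.0308 -0.0005  0.0291] dr [0 0 0] | t 28.83 pos [ 0.6214 -0.1634  0.1495] w 0.451 F [ 0.4 -0.6 -0.1]
```

```bash
python3 -c "
from station import bot
print(bot.hand_in())"
```

```text
the job is handed in; nothing more can be done
None
```

I moved all four bottles from the carrier into the rack and handed the job in at about 29 s. From the yellow end the rack now holds white, red, green, black, the same order as the carrier.

- **First grasp:** my first grip on the black bottle closed on its nozzle. The finger tips sit about 26 to 36 mm behind the reported TCP. I opened, went lower and gripped the body, and used the same correction for the other three.
- **Final check, top camera:** all four stand upright with their tops within about 4.5 mm of the hole centres, against a 12 mm limit. The gripper's release position for the white bottle agrees.
- **Check that disagreed:** the network's base points in the scene camera were up to about 13 mm off. The white bottle read 10 mm across and 8 mm along the rack. Its earlier readings jumped by about 7 mm between pictures of the same bottles, so I went by the top camera.
- **Not measured:** I did not measure bottle depth in the holes; it rests on the release heights and the pictures.
- **Arm:** it ended clear of everything, with contact force near zero.

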